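# Shut the bun bin: fold its lid over and tuck the tongue under the lip

## Task

Shut the white bun bin: with the fingertips on the outer face of its sprung wooden lid, fold the lid down over the buns, keep it pressed flat, and push it toward the steel lip until its black tongue is tucked fully home beneath that lip, so that the lid stays down when you let go. Do not pinch or lift anything and do not touch the cork underside of the lid; leave the buns in the bin and everything round it where it stands, and finish clear of the bin.

Things in the scene. Friction and masses are not known exactly. Their poses are not given: they have to be found in the camera images.
- bun_bin: white open bin 170 (x) x 150 (y) x 80 mm high, fixed to the sideboard; the buns inside are lower than its rim. Origin: centre of the underside, z up. Its own -x side is the front with the steel lip; the lid is hinged at its +x side. Hinge axis: along its y, at x = +78 mm minus the value of joint lid_slide, 84 mm above the sideboard.
- lid (a joint): lid hinge, rad: 0 flat, 1.5 fully up; starts 1.1 to 1.4. Untucked it springs up (0.7 N at the front edge). Pale wood panel 138 x 146 x 5 mm; outer face 3 mm above the axis when flat (87 mm above the sideboard); panel ends 146 mm from the axis, then a black tongue 50 mm wide, 5 mm thick, to 160 mm. Cork lining on the underside.
- lid_slide (a joint): the lid's hinge pin slides in runners: m moved toward the front (the bin's -x), 0 = back, 0.020 = fully forward; friction 3 N, stays where left. Starts at 0 to 0.003. It must stay below 0.006 while the lid comes down, or the tongue lands on top of the lip.
- step (a point): middle of the upright face of the black thumb step on the lid's outer face: 113 mm from the hinge axis, 3 mm above the outer face; 80 mm wide, 8 mm high. The face looks toward the hinge: a fingertip behind it can push the lid forward. Its front side is a ramp. The wood from hinge to step is flat. Axes: z out of the outer face, x from tongue to hinge.
- tongue_tip (a point): front end of the tongue at mid width, on its outer face, 160 mm from the hinge axis; moves with the lid.
- lip_edge (a point): middle of the rear lower edge of the steel lip, fixed to the bin 89 mm in front of its centre, 91 mm above the sideboard (4 mm above the flat lid's outer face). The lip plate is 64 mm wide, 6 mm thick, runs 27 mm forward from here and is open below. The tongue of the flat lid starts 4 to 7 mm behind this edge and ends 13 mm beneath the lip when fully forward.
- lining: cork lining on the underside of the lid, 112 x 116 x 2 mm; must not be touched. Origin on the hinge axis at mid width.
- bun_left: brioche bun in the bin, about 64 mm wide and 46 mm high; origin at the centre of its underside; z up. Leave alone.
- bun_right: brioche bun in the bin, about 64 mm wide and 51 mm high; origin at the centre of its underside; z up. Leave alone.
- muffin: dark muffin in a white fluted case, 80 mm wide, 59 mm high; origin at the centre of its underside; z up. Leave alone.
- pastry: round glazed pastry, 86 mm wide, 34 mm high; origin at the centre of its underside; z up. Leave alone.
- jam_jar: jam jar with a dark blue cap, 60 mm wide, 70 mm high; origin at the centre of its underside; z up. Leave alone.
- stirrer_caddy: shallow black tray for stirrers, 188 x 210 x 48 mm; origin at the centre of its underside; z up. Leave alone.

How it is judged:
By the outcome, as a careful person would: the job done as asked, in the order asked, and still so for the second after the job is handed in, with the robot touching nothing.
It also fails if it takes over 40 s, if anything falls off the work surface, if the arm or the gripper's body presses on something with over 40 N, if the wrist force passes 120 N, or if a joint passes its speed limit or range.

## Robot

A 6-joint arm with a two-finger parallel gripper is mounted at the origin on a cart in front of the work surface, level with it; the furniture and walls round the work are solid. World frame = base frame: x ahead of the robot, y to its left, z up, the work surface at z = 0. Lengths are in mm, angles in rad, forces in N, time in s.
With the tool pointing down it reaches from about 350 to 975 mm from the base axis. Payload 7.1 kg.
Tool frame: the origin (TCP) lies at the centre of the arm's flange, where the gripper is bolted on; the fingertips stand 182 mm ahead of it and the grasp point (between the pads) lies 163 mm ahead of it; z points along the fingers, y is the line along which they close (so a half turn about z gives the same grasp; the last joint's range is limited). The gripper opens to 88 mm and grips with 3 to 60 N. Pads are 20 mm wide; open, the fingers measure 115 mm over their backs; the gripper's body (75 mm by 178 mm) begins 61 mm behind the grasp point.
Start: joints at [-1.222, 0.423, 1.63, -0, 1.089, -0.019], TCP at [224.744, -583.178, 404.675] pointing down, gripper open.
Joint ranges: [-3, 3], [-0.9, 2.11], [0.09, 2.58], [-1.31, 4.45], [0.11, 2.69], [-2.54, 2.54]. Speed limits (rad/s): [2.39, 2.39, 3.01, 3.14, 3.14, 3.14].

## Interface

Orientations are given as a rotation vector (axis times angle).
In Python, from workcell import readout, get_image, ctrl gives the robot as it stands.
- The arm moves only by the tool step_arm, never from a script. Its argument "targets" is a list that holds one entry, the list of rows, each a list of 7 numbers: the shift along the world's x, y, z as a fraction of full scale, then the turn, a rotation vector about the world's x, y, z as a fraction of full scale, then the opening, from 0 (shut) to 1 (fully open). In form: [[[dx, dy, dz, wx, wy, wz, claw], ...]]. A call has exactly 5 rows; each row shifts and turns the commanded pose from where the row before left it; what a row does not reach is not made up. Full scale, the value 1, is 0.05 m for a shift and 4 degrees for a turn. A row lasts 1/8 s, in which the tool goes at most 62.5 mm and 10.7 degrees, less where a joint would pass 70% of its speed; a pose out of reach is approached as far as the arm can. A call with a number of a shift or a turn outside -1 to 1 is refused whole. A call with a gripper value outside its range is refused whole. The fingers move at their own pace and stop on an object; the grip force is fixed at half the most. Time passes only in rows, so rows that do not move let the fingers close, or fill a call up. It gives the time, the measured TCP pose, the force, the opening and the grip force at its end, in the units of the state.
- readout.get_obs(): the state, without advancing time (a new reading comes with each control period).
- get_image(name): name is "side" or "top"; returns a dict with "pixels" (384x512x3 uint8, red, green, blue), "intrinsics" (3x3 intrinsics, pixels), "extrinsics" (4x4, takes a point from world to camera coordinates). Camera axes: x right, y down, z forward; pixel columns grow to the right and rows downward; lengths in mm; the calibration is good to about 2 mm. A picture is of the moment at which its call begins. There is no depth.
- ctrl.close_job(): hands the job in; it is judged then, once.
The state is a dict: "t": time; "qpos": joint angles; "qvel": joint speeds; "joint_torque": joint torques, N m; "ee_pos": TCP position; "orientation": TCP orientation; "ft_force": force on the tool from outside, world axes, zero at the start; "moment": the same for the moment, N m; "width": finger opening in mm; "grasp_force": force on a finger pad.
Only numpy, scipy, OpenCV 4.12 (cv2) and the standard library are available. Lean on these libraries where they do the work, as an engineer would, in place of code of your own. Each camera call takes 0.05 s, during which the arm holds its last target. There are 200 camera calls.

## Working session

There is one attempt and no reset: what is moved stays moved. The work goes in short steps, Python scripts to look and compute and a tool call to move; the robot and the scene stay as the last step left them, time stands still between calls to the robot, and variables do not carry over. Pictures are saved under pics/ and viewed, at most 10 in all, crops included, and the job is handed in when it is done.

Besides the shell and the picture viewer there is one more tool, called after "Call:" in YAML: its name, and indented under it one key for each argument. step_arm: Moves the arm, as the interface text tells. Shift numbers are shares of 0.05 m and turn numbers shares of 4 degrees, none past 1 either way. Its arguments: {"type":"object","properties":{"targets":{"type":"array"}},"required":["targets"]}

```bash
mkdir -p pics
cat > h.py <<'E'
import numpy as np, cv2
from workcell import readout, get_image, ctrl
def snap(n,f):
    g=get_image(n); cv2.imwrite('pics/'+f,g['pixels'][:,:,::-1]); np.savez('pics/'+f[:-4],**g); return g
def load(f):
    return dict(np.load('pics/'+f+'.npz'))
def ray(g,u,v):
    E=np.array(g['extrinsics']);R=E[:3,:3];c=-R.T@E[:3,3]
    d=R.T@np.linalg.inv(g['intrinsics'])@[u,v,1]; return c,d/np.linalg.norm(d)
def plane(g,u,v,z):
    c,d=ray(g,u,v); return c+d*(z-c[2])/d[2]
def two(g1,p1,g2,p2):
    c1,d1=ray(g1,*p1);c2,d2=ray(g2,*p2)
    s=np.linalg.lstsq(np.c_[d1,-d2],c2-c1,rcond=None)[0]
    a=c1+s[0]*d1;b=c2+s[1]*d2; return (a+b)/2,np.linalg.norm(a-b)
def proj(g,p):
    E=np.array(g['extrinsics']);q=g['intrinsics']@(E[:3,:3]@p+E[:3,3]);return q[:2]/q[2]
E
python3 - <<'E'
from h import *
for n in('side','top'):
    g=snap(n,n+'1.png'); print(ray(g,256,192))
    
o=readout.get_obs();print(o['t'],o['ee_pos'],o['orientation'],o['width'])
E
```

```text
(array([238.86800039, 835.933994  , 611.6174572 ]), array([ 0.30987059, -0.73041153, -0.60867003]))
(array([ 319.07143293,  207.37187746, 1227.13975546]), array([ 0.17387109,  0.01381114, -0.98467157]))
0.1 [ 224.65900399 -582.94967899  403.97005877] [-3.08725103e+00 -5.74171453e-01  3.21939785e-04] 87.91916686154453
```

View pics/side1.png

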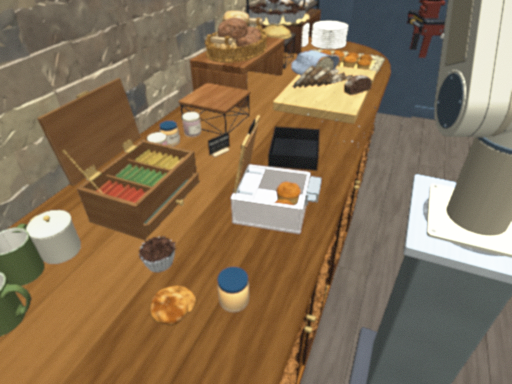

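View pics/top1.png

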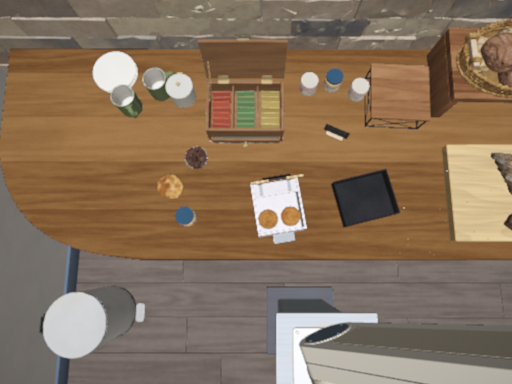

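Side view: the bin is at about (272,205), lid upright at (248,150), lip at (314,187). Top view: the bin is at about (278,207), lip (284,237) toward the robot, lid on the far side (277,180). Next I'll zoom in.

Run:
```python
from h import *
s=load('side1');t=load('top1')
a=s['pixels'][105:240,215:335,::-1];b=t['pixels'][165:250,240:320,::-1]
a=cv2.resize(a,(400,450),interpolation=cv2.INTER_CUBIC);b=cv2.resize(b,(400,425),interpolation=cv2.INTER_CUBIC)
c=np.zeros((450,800,3),np.uint8);c[:,:400]=a;c[:425,400:]=b;cv2.imwrite('pics/z1.png',c)
```

```text
(no output)
```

View pics/z1.png

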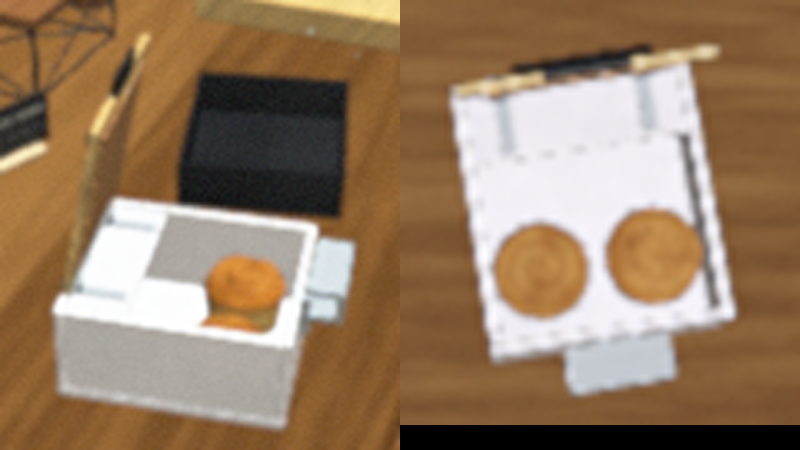

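Run:
```python
from h import *
s=load('side1');t=load('top1')
T=lambda u,v:((u-400)/5+240-.4,v/5+165-.4)
S=lambda u,v:(u*.3+215-.35,v*.3+105-.35)
P={}
for n,a,b in [('f+y',(493,358),(295,334)),('f-y',(735,318),(318,225)),('b+y',(453,92),(55,303)),('b-y',(688,64),(120,200))]:
    P[n]=plane(t,*T(*a),80);print(n,P[n],plane(s,*S(*b),80),two(t,T(*a),s,S(*b)))
for n,a,b in [('lip f+y',(570,395),(342,295)),('lip f-y',(676,378),(355,240)),]: print(n,plane(t,*T(*a),97),plane(s,*S(*b),97),two(t,T(*a),s,S(*b)))
for n,a,b in [('lid top+y',(458,90),(93,135)),('lid top-y',(717,50),(148,35)),('step +y',(515,72),(115,95)),('step-y',(650,50),(130,52))]: print(n,two(t,T(*a),s,S(*b)))
```

```text
f+y [384.06907536 216.24417752  80.        ] [389.93030988 201.21603158  80.        ] (array([384.79523621, 216.41994187,  92.88001568]), np.float64(2.9587084239100423))
f-y [408.60596211  67.30165378  80.        ] [412.38184162  65.71935789  80.        ] (array([410.1677526 ,  67.7940811 ,  81.55604647]), np.float64(3.415273525198785))
b+y [550.39102395 241.82395654  80.        ] [559.09373459 233.67931894  80.        ] (array([551.42045066, 242.47292462,  87.99571957]), np.float64(5.465867472649458))
b-y [568.57292047  93.47688039  80.        ] [569.72653581  91.99277233  80.        ] (array([568.6249668 ,  93.68769103,  81.222164  ]), np.float64(0.6499498925361277))
lip f+y [361.0225007  169.72342396  97.        ] [367.31189759 167.76749636  97.        ] (array([363.83940305, 170.28067394,  99.21893975]), np.float64(5.8757192338890585))
lip f-y [371.19416788 105.75514007  97.        ] [376.00674027  98.97625296  97.        ] (array([372.74595771, 106.53350672, 102.42712112]), np.float64(3.648913784777992))
lid top+y (array([522.97263567, 235.02978866, 226.88121941]), np.float64(2.2241555091492615))
lid top-y (array([544.66923506,  92.32798447, 228.97001777]), np.float64(1.2183642828664858))
step +y (array([526.31580346, 202.47797427, 239.46501636]), np.float64(6.230989217173592))
step-y (array([543.41821326, 129.41525242, 232.7077825 ]), np.float64(0.45806491640253866))
```

Call:
step_arm:
  targets:
    - [[0.6,0.9,0.4,0,0,0.9,0],[0.6,1,0.4,0,0,0.9,0],[0.6,1,0.2,0,0,0.9,0],[0.6,1,0.2,0,0,0.9,0],[0.6,1,0.1,0,0,0.9,0]]

```text
t: 0.72
ee_pos: [375.4, -336.5, 470.1]
orientation: [2.959, 1.053, 0.001]
ft_force: [0.8, -0.0, 0.9]
width: 41.4
grasp_force: 0.0
```

Call:
step_arm:
  targets:
    - [[0.6,1,0,0,0,0.95,0],[0.6,1,0,0,0,0.95,0],[0.6,1,0,0,0,0.95,0],[0.6,1,0,0,0,0,0],[0.6,1,0,0,0,0,0]]

```text
t: 1.35
ee_pos: [525.4, -86.3, 469.5]
orientation: [2.842, 1.34, -0.0]
ft_force: [0.9, -0.6, -0.2]
width: 0.6
grasp_force: 0.0
```

Call:
step_arm:
  targets:
    - [[0.6,1,0,0,0,0,0],[0.6,1,0,0,0,0,0],[0.6,1,0,-0.15,0.98,0,0],[0.6,1,0,-0.15,0.98,0,0],[0.5,1,0,-0.15,0.98,0,0]]

```text
t: 1.98
ee_pos: [670.5, 163.6, 469.2]
orientation: [-2.774, -1.308, 0.311]
ft_force: [0.4, -0.6, -0.7]
width: 0.3
grasp_force: 0.0
```

Call:
step_arm:
  targets:
    - [[0,0.4,0,-0.15,0.98,0,0],[0,0,0,-0.15,0.98,0,0],[0,0,0,-0.15,0.98,0,0],[0,0,0,0,0,0,0],[0,0,0,0,0,0,0]]

```text
t: 2.6
ee_pos: [669.7, 181.7, 469.4]
orientation: [-2.682, -1.264, 0.598]
ft_force: [-0.3, 0.2, -0.2]
width: 0.4
grasp_force: 0.0
```

```bash
cat >> h.py <<'E'
from scipy.spatial.transform import Rotation as Ro
C=np.array([480,152.]);a=0.152;ux=np.array([np.cos(a),np.sin(a)]);uy=np.array([-ux[1],ux[0]])
def st():
    o=readout.get_obs();R=Ro.from_rotvec(o['orientation']).as_matrix();p=np.array(o['ee_pos']);tip=p+182*R[:,2]
    l=lambda v:np.round([v[:2]@ux,v[:2]@uy,v[2]],3)
    q=tip.copy();q[:2]-=C
    print('t',round(o['t'],2),'tcp',p.round(1),'tip',tip.round(1),'tip local',l(q).round(1),'toolz',l(R[:,2]),'tooly',l(R[:,1]),'F local',l(np.array(o['ft_force'])),'w',round(o['width'],1),'q',np.round(o['qpos'],2))
E
python3 -c "
from h import *
st()"
```

```text
t 2.6 tcp [669.7 181.7 469.4] tip [597.3 170.6 302.8] tip local [118.8   0.7 302.8] toolz [-0.403  0.    -0.915] tooly [ 0.61  -0.746 -0.268] F local [-0.221  0.228 -0.241] w 0.4 q [0.24 0.56 1.28 0.04 1.71 0.93]
```

Call:
step_arm:
  targets:
    - [[0,0,0,-0.38,-0.06,-0.87,0],[0,0,0,-0.38,-0.06,-0.87,0],[0,0,0,-0.38,-0.06,-0.87,0],[0,0,0,-0.38,-0.06,-0.87,0],[0,0,0,-0.38,-0.06,-0.87,0]]

```text
t: 3.22
ee_pos: [669.6, 181.6, 469.9]
orientation: [-2.915, -0.817, 0.63]
ft_force: [0.0, -0.7, 0.6]
width: 0.3
grasp_force: 0.0
```

Call:
step_arm:
  targets:
    - [[0,0,0,-0.38,-0.06,-0.87,0],[0,0,0,-0.38,-0.06,-0.87,0],[0,0,0,-0.38,-0.06,-0.87,0],[0,0,0,-0.38,-0.06,-0.87,0],[0,0,0,-0.38,-0.06,-0.87,0]]

```text
t: 3.85
ee_pos: [669.6, 181.6, 470.0]
orientation: [3.039, 0.327, -0.639]
ft_force: [0.5, -0.4, -0.4]
width: 0.1
grasp_force: 0.0
```

Call:
step_arm:
  targets:
    - [[0,0,0,-0.38,-0.06,-0.87,0],[0,0,-0.5,0,0,0,0],[0,0,-1,0,0,0,0],[0,0,-1,0,0,0,0],[0,0,-0.1,0,0,0,0]]

```text
t: 4.47
ee_pos: [668.5, 181.4, 336.2]
orientation: [3.031, 0.228, -0.646]
ft_force: [-0.2, -0.1, -0.0]
width: 0.4
grasp_force: 0.0
```

Run:
```python
from h import *
st()
s=snap('side','s2.png')['pixels'][90:240,205:335,::-1];t=snap('top','t2.png')['pixels'][150:250,230:330,::-1]
c=np.zeros((461,800,3),np.uint8);c[:,:400]=cv2.resize(s,(400,461),interpolation=cv2.INTER_CUBIC);c[:400,400:]=cv2.resize(t,(400,400),interpolation=cv2.INTER_CUBIC);cv2.imwrite('pics/z2.png',c)
```

```text
t 4.47 tcp [668.5 181.4 336.2] tip [595.1 169.8 170.1] tip local [116.5   0.2 170.1] toolz [-0.408 -0.002 -0.913] tooly [-0.001 -1.     0.002] F local [-0.224 -0.037 -0.011] w 0.4 q [0.24 0.68 1.38 0.03 1.5  1.65]
```

View pics/z2.png

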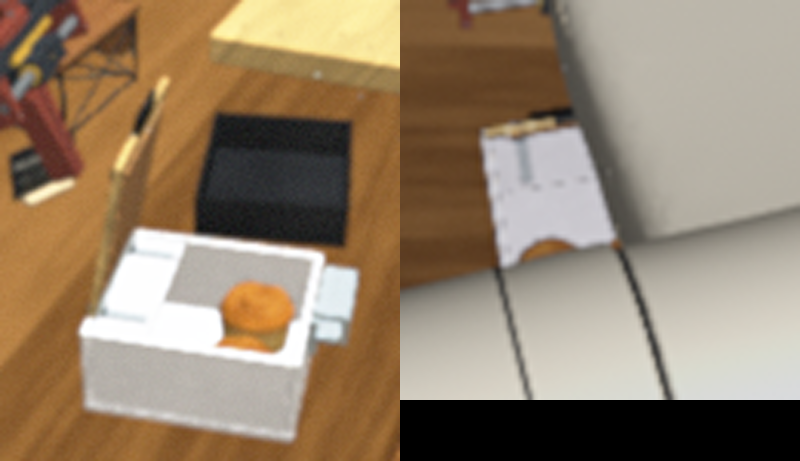

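```bash
cat >> h.py <<'E'
def tcp(th,be,r,lift=0,h0=76.5,dx=0):
    P=np.array([h0-dx-r*np.cos(th)+(3+lift)*np.sin(th),84+r*np.sin(th)+(3+lift)*np.cos(th)])
    P=P-10*np.array([-np.cos(be),np.sin(be)])+182*np.array([np.sin(be),np.cos(be)])
    return np.array([*(C+P[0]*ux),P[1]])
def rows(way):  # way: list of (tcp,beta)
    o=readout.get_obs();p=np.array(o['ee_pos']);R=Ro.from_rotvec(o['orientation']).as_matrix();b=np.arctan2(-R[:2,2]@ux,-R[2,2])
    for q,be in way:
        d=np.round((q-p)/50,2);w=np.round(np.degrees(be-b)/4,2);p=p+d*50;b=b+np.radians(w*4)
        print([*d.tolist(),round(-.1515*w,2),round(.9885*w,2),0,0])
E
python3 - <<'E'
from h import *
B=np.radians(24)
w=[(tcp(1.4,B,98,L),B) for L in (24,14,6)]
for th in np.linspace(1.35,0,27)[:-0 or None]:
    be=min(B,B*th/.8); w.append((tcp(th,be,98),be))
rows(w)
E
```

```text
[-0.45, -0.08, 0.14, np.float64(-0.01), np.float64(0.07), 0, 0]
[-0.19, -0.03, -0.03, np.float64(0.0), np.float64(-0.0), 0, 0]
[-0.16, -0.03, -0.03, np.float64(0.0), np.float64(-0.0), 0, 0]
[-0.21, -0.03, -0.03, np.float64(0.0), np.float64(-0.0), 0, 0]
[-0.1, -0.01, -0.03, np.float64(0.0), np.float64(-0.0), 0, 0]
[-0.09, -0.02, -0.02, np.float64(0.0), np.float64(-0.0), 0, 0]
[-0.1, -0.01, -0.04, np.float64(0.0), np.float64(-0.0), 0, 0]
[-0.09, -0.02, -0.03, np.float64(0.0), np.float64(-0.0), 0, 0]
[-0.09, -0.01, -0.04, np.float64(0.0), np.float64(-0.0), 0, 0]
[-0.09, -0.01, -0.05, np.float64(0.0), np.float64(-0.0), 0, 0]
[-0.09, -0.02, -0.05, np.float64(0.0), np.float64(-0.0), 0, 0]
[-0.09, -0.01, -0.06, np.float64(0.0), np.float64(-0.0), 0, 0]
[-0.08, -0.01, -0.06, np.float64(0.0), np.float64(-0.0), 0, 0]
[-0.07, -0.02, -0.06, np.float64(0.0), np.float64(-0.0), 0, 0]
[-0.11, -0.01, -0.05, np.float64(0.02), np.float64(-0.16), 0, 0]
[-0.16, -0.03, -0.03, np.float64(0.06), np.float64(-0.39), 0, 0]
[-0.16, -0.02, -0.04, np.float64(0.06), np.float64(-0.39), 0, 0]
[-0.15, -0.02, -0.04, np.float64(0.06), np.float64(-0.39), 0, 0]
[-0.16, -0.03, -0.04, np.float64(0.06), np.float64(-0.39), 0, 0]
[-0.14, -0.02, -0.06, np.float64(0.06), np.float64(-0.39), 0, 0]
[-0.15, -0.02, -0.05, np.float64(0.06), np.float64(-0.39), 0, 0]
[-0.14, -0.02, -0.07, np.float64(0.06), np.float64(-0.39), 0, 0]
[-0.13, -0.02, -0.06, np.float64(0.06), np.float64(-0.39), 0, 0]
[-0.13, -0.02, -0.08, np.float64(0.06), np.float64(-0.39), 0, 0]
[-0.13, -0.02, -0.07, np.float64(0.06), np.float64(-0.39), 0, 0]
[-0.12, -0.02, -0.08, np.float64(0.06), np.float64(-0.39), 0, 0]
[-0.12, -0.02, -0.09, np.float64(0.06), np.float64(-0.39), 0, 0]
[-0.11, -0.02, -0.09, np.float64(0.06), np.float64(-0.39), 0, 0]
[-0.11, -0.01, -0.09, np.float64(0.06), np.float64(-0.38), 0, 0]
[-0.11, -0.02, -0.09, np.float64(0.06), np.float64(-0.39), 0, 0]
```

Call:
step_arm:
  targets:
    - [[-0.45,-0.08,0.14,0,0.07,0,0],[-0.19,-0.03,-0.03,0,0,0,0],[-0.16,-0.03,-0.03,0,0,0,0],[-0.21,-0.03,-0.03,0,0,0,0],[-0.1,-0.01,-0.03,0,0,0,0]]

```text
t: 5.2
ee_pos: [613.8, 172.7, 340.7]
orientation: [3.033, 0.229, -0.645]
ft_force: [0.2, 0.1, 0.3]
width: 0.4
grasp_force: 0.3
```

Call:
step_arm:
  targets:
    - [[-0.09,-0.02,-0.02,0,0,0,0],[-0.1,-0.01,-0.04,0,0,0,0],[-0.09,-0.02,-0.03,0,0,0,0],[-0.09,-0.01,-0.04,0,0,0,0],[-0.09,-0.01,-0.05,0,0,0,0]]

```text
t: 5.82
ee_pos: [591.0, 169.3, 331.5]
orientation: [3.033, 0.229, -0.645]
ft_force: [1.1, -1.1, 0.0]
width: 0.8
grasp_force: 0.3
```

Run:
```python
from h import *
st()
s=snap('side','s3.png')['pixels'][90:240,205:335,::-1];t=snap('top','t3.png')['pixels'][150:250,230:330,::-1]
c=np.zeros((577,800,3),np.uint8);c[:,:500]=cv2.resize(s,(500,577),interpolation=cv2.INTER_CUBIC);c[:300,500:]=cv2.resize(t,(300,300),interpolation=cv2.INTER_CUBIC);cv2.imwrite('pics/z3.png',c)
```

```text
t 5.83 tcp [591.  169.3 331.5] tip [517.8 158.  165.3] tip local [ 38.3   0.2 165.3] toolz [-0.407 -0.001 -0.913] tooly [-0.001 -1.     0.001] F local [ 0.913 -1.296  0.041] w 0.8 q [0.25 0.58 1.59 0.04 1.39 1.66]
```

View pics/z3.png

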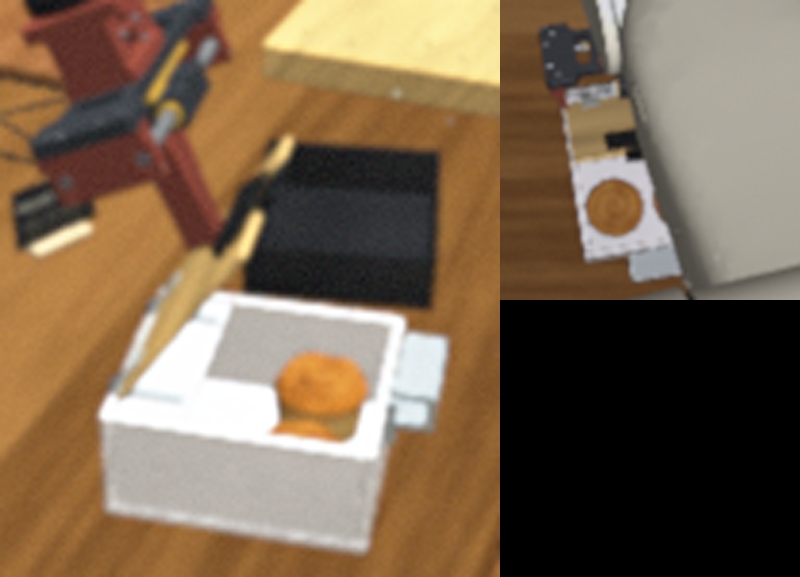

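The lid is folding: the fingertip (205,245 in the crop) rests on the wood just hinge-side of the step (235,215). I'll carry on.

Call:
step_arm:
  targets:
    - [[-0.09,-0.02,-0.05,0,0,0,0],[-0.09,-0.01,-0.06,0,0,0,0],[-0.08,-0.01,-0.06,0,0,0,0],[-0.07,-0.02,-0.06,0,0,0,0],[-0.11,-0.01,-0.05,0.02,-0.16,0,0]]

```text
t: 6.55
ee_pos: [569.0, 165.7, 317.4]
orientation: [3.037, 0.229, -0.627]
ft_force: [0.3, 0.7, 0.0]
width: 0.6
grasp_force: 0.3
```

Call:
step_arm:
  targets:
    - [[-0.16,-0.03,-0.03,0.06,-0.39,0,0],[-0.16,-0.02,-0.04,0.06,-0.39,0,0],[-0.15,-0.02,-0.04,0.06,-0.39,0,0],[-0.16,-0.03,-0.04,0.06,-0.39,0,0],[-0.14,-0.02,-0.06,0.06,-0.39,0,0]]

```text
t: 7.18
ee_pos: [530.2, 159.7, 307.2]
orientation: [3.084, 0.233, -0.417]
ft_force: [0.3, 1.0, 1.1]
width: 0.5
grasp_force: 0.4
```

Call:
step_arm:
  targets:
    - [[-0.15,-0.02,-0.05,0.06,-0.39,0,0],[-0.14,-0.02,-0.07,0.06,-0.39,0,0],[-0.13,-0.02,-0.06,0.06,-0.39,0,0],[-0.13,-0.02,-0.08,0.06,-0.39,0,0],[-0.13,-0.02,-0.07,0.06,-0.39,0,0]]

```text
t: 7.8
ee_pos: [496.3, 154.7, 290.6]
orientation: [3.115, 0.235, -0.204]
ft_force: [0.9, -0.7, 0.8]
width: 0.5
grasp_force: 0.5
```

Run:
```python
from h import *
st()
s=snap('side','s4.png')['pixels'][90:240,205:335,::-1];t=snap('top','t4.png')['pixels'][150:250,230:330,::-1]
c=np.zeros((577,800,3),np.uint8);c[:,:500]=cv2.resize(s,(500,577),interpolation=cv2.INTER_CUBIC);c[:300,500:]=cv2.resize(t,(300,300),interpolation=cv2.INTER_CUBIC);cv2.imwrite('pics/z4.png',c)
B=np.radians(24)
rows([(tcp(th,B*th/.8,98),B*th/.8) for th in (.2,.15,.1,.05,0)])
```

```text
t 7.8 tcp [496.3 154.7 290.6] tip [472.9 151.  110.2] tip local [-7.200e+00  1.000e-01  1.102e+02] toolz [-0.131 -0.001 -0.991] tooly [-0.001 -1.     0.001] F local [ 0.804 -0.82   0.773] w 0.5 q [0.28 0.46 1.9  0.02 0.91 1.68]
[-0.12, -0.02, -0.08, np.float64(0.06), np.float64(-0.4), 0, 0]
[-0.11, -0.02, -0.08, np.float64(0.06), np.float64(-0.38), 0, 0]
[-0.11, -0.02, -0.09, np.float64(0.06), np.float64(-0.37), 0, 0]
[-0.1, -0.01, -0.09, np.float64(0.06), np.float64(-0.38), 0, 0]
[-0.1, -0.02, -0.09, np.float64(0.06), np.float64(-0.37), 0, 0]
```

View pics/z4.png

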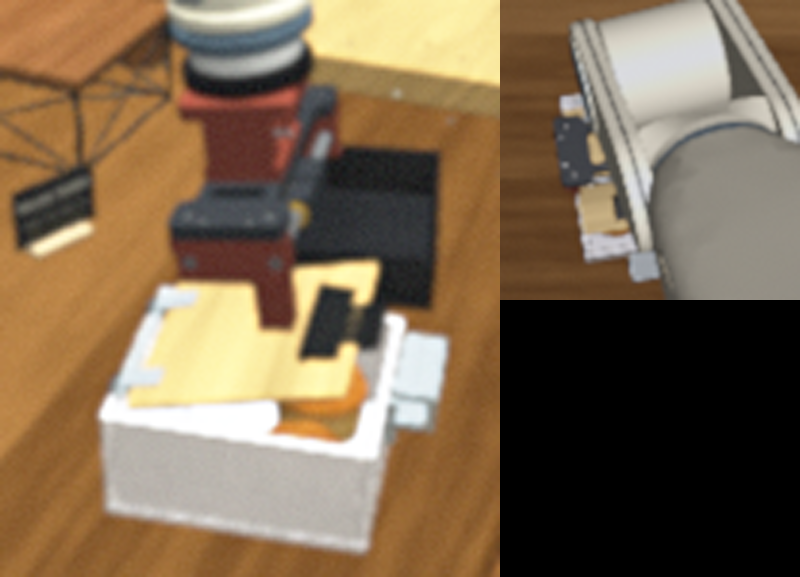

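The lid is about 15° above flat and the finger (275,325) is hinge-side of the step (310,350). Next I'll finish the fold.

Call:
step_arm:
  targets:
    - [[-0.12,-0.02,-0.08,0.06,-0.4,0,0],[-0.11,-0.02,-0.08,0.06,-0.38,0,0],[-0.11,-0.02,-0.09,0.06,-0.37,0,0],[-0.1,-0.01,-0.09,0.06,-0.38,0,0],[-0.1,-0.02,-0.07,0.06,-0.37,0,0]]

```text
t: 8.52
ee_pos: [469.6, 150.4, 270.2]
orientation: [-3.132, -0.236, -0.003]
ft_force: [-0.8, 0.7, 1.2]
width: 0.4
grasp_force: 0.6
```

Call:
step_arm:
  targets:
    - [[0,0,-0.02,0,0,0,0],[0,0,-0.02,0,0,0,0],[0,0,-0.01,0,0,0,0],[0,0,0,0,0,0,0],[0,0,0,0,0,0,0]]

```text
t: 9.15
ee_pos: [469.7, 150.3, 267.7]
orientation: [-3.133, -0.236, -0.003]
ft_force: [-1.6, -0.6, 1.8]
width: 0.3
grasp_force: 1.5
```

Run:
```python
from h import *
st()
s=snap('side','s5.png')['pixels'][140:230,225:335,::-1]
cv2.imwrite('pics/z5.png',cv2.resize(s,(733,600),interpolation=cv2.INTER_CUBIC))
```

```text
t 9.15 tcp [469.7 150.3 267.7] tip [470.  150.4  85.7] tip local [-10.1  -0.1  85.7] toolz [ 0.002  0.    -1.   ] tooly [-0.001 -1.    -0.   ] F local [-1.627 -0.352  1.801] w 0.3 q [ 0.29  0.45  2.   -0.    0.69  1.71]
```

View pics/z5.png

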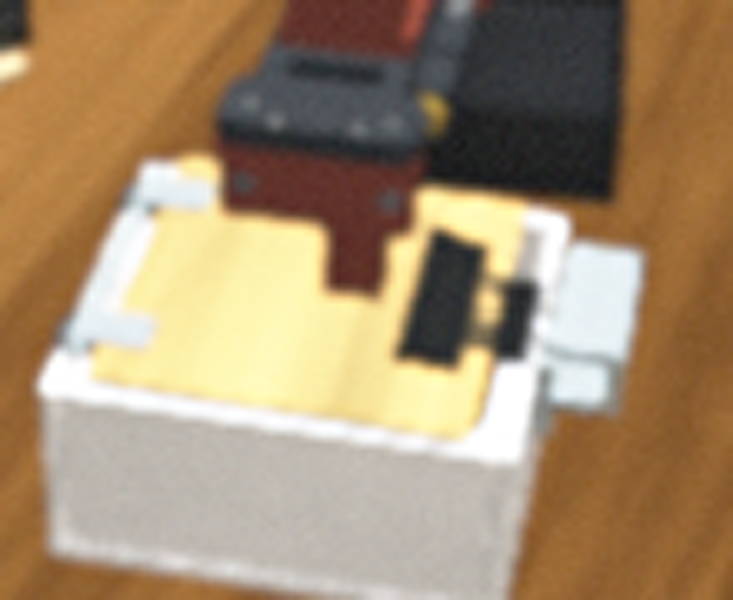

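Call:
step_arm:
  targets:
    - [[0,0,-0.02,0,0,0,0],[0,0,-0.02,0,0,0,0],[0,0,-0.02,0,0,0,0],[0,0,0,0,0,0,0],[0,0,0,0,0,0,0]]

```text
t: 9.82
ee_pos: [469.9, 150.3, 264.9]
orientation: [-3.132, -0.236, -0.004]
ft_force: [-3.2, -0.8, 6.4]
width: 0.5
grasp_force: 3.3
```

Call:
step_arm:
  targets:
    - [[0,0,-0.02,0,0,0,0],[0,0,-0.02,0,0,0,0],[0,0,0,0,0,0,0],[0,0,0,0,0,0,0],[0,0,0,0,0,0,0]]

```text
t: 10.45
ee_pos: [470.1, 150.4, 263.2]
orientation: [-3.132, -0.236, -0.005]
ft_force: [-2.5, -1.1, 8.4]
width: 0.5
grasp_force: 4.4
```

Call:
step_arm:
  targets:
    - [[-0.07,-0.01,0,0,0,0,0],[-0.07,-0.01,0,0,0,0,0],[-0.06,-0.01,0,0,0,0,0],[-0.06,-0.01,0,0,0,0,0],[0,0,0,0,0,0,0]]

```text
t: 11.08
ee_pos: [458.6, 148.6, 263.9]
orientation: [-3.132, -0.237, -0.013]
ft_force: [1.9, -0.7, 8.2]
width: 0.6
grasp_force: 4.2
```

Run:
```python
from h import *
st()
s=snap('side','s6.png')['pixels'][140:230,225:335,::-1]
cv2.imwrite('pics/z6.png',cv2.resize(s,(733,600),interpolation=cv2.INTER_CUBIC))
```

```text
t 11.07 tcp [458.6 148.6 263.9] tip [460.  148.9  81.9] tip local [-20.2  -0.   81.9] toolz [ 0.008  0.    -1.   ] tooly [-0.001 -1.    -0.   ] F local [ 1.764 -0.976  8.154] w 0.6 q [ 0.29  0.44  2.03 -0.    0.66  1.71]
```

View pics/z6.png

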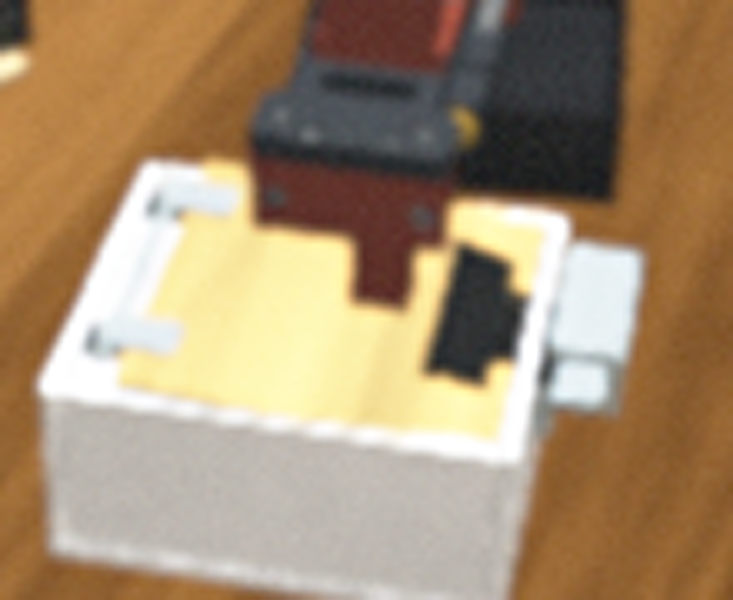

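The lid is flat and has slid about 10 mm forward by friction; the hinge arms have moved from (150,330) to (180,335), and the tongue is entering at the lip (530,330). I'll keep pushing.

Call:
step_arm:
  targets:
    - [[-0.05,-0.01,0,0,0,0,0],[-0.05,-0.01,0,0,0,0,0],[-0.05,-0.01,0,0,0,0,0],[-0.05,0,0,0,0,0,0],[0,0,0,0,0,0,0]]

```text
t: 11.75
ee_pos: [448.9, 147.2, 263.9]
orientation: [-3.131, -0.237, -0.014]
ft_force: [3.2, -2.1, 7.2]
width: 0.7
grasp_force: 4.0
```

Call:
step_arm:
  targets:
    - [[-0.05,-0.01,0,0,0,0,0],[-0.05,-0.01,0,0,0,0,0],[-0.05,-0.01,0,0,0,0,0],[0,0,0,0,0,0,0],[0,0,0,0,0,0,0]]

```text
t: 12.38
ee_pos: [441.7, 146.0, 264.0]
orientation: [-3.131, -0.236, -0.015]
ft_force: [4.2, 1.7, 8.0]
width: 0.7
grasp_force: 3.6
```

Run:
```python
from h import *
st()
s=snap('side','s7.png')['pixels'][140:230,225:335,::-1]
cv2.imwrite('pics/z7.png',cv2.resize(s,(733,600),interpolation=cv2.INTER_CUBIC))
```

```text
t 12.38 tcp [441.7 146.  264. ] tip [443.4 146.5  82. ] tip local [-37.    0.1  82. ] toolz [ 0.01   0.001 -1.   ] tooly [-0.001 -1.    -0.001] F local [4.386 1.025 7.954] w 0.7 q [ 0.29  0.43  2.07 -0.    0.64  1.71]
```

View pics/z7.png

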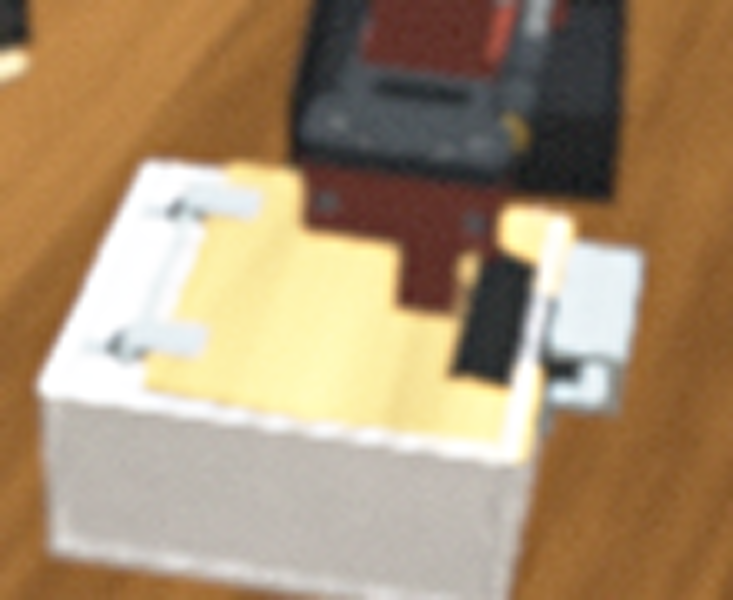

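The tongue is visible beneath the lip (565,370), and the finger (430,305) is nearly at the step (465,350). I'll push to the stop.

Call:
step_arm:
  targets:
    - [[-0.04,-0.01,0,0,0,0,0],[-0.04,0,0,0,0,0,0],[-0.04,-0.01,0,0,0,0,0],[0,0,0,0,0,0,0],[0,0,0,0,0,0,0]]

```text
t: 13.05
ee_pos: [437.9, 145.4, 264.7]
orientation: [-3.13, -0.237, -0.026]
ft_force: [11.9, 0.9, 4.7]
width: 0.3
grasp_force: 5.9
```

Call:
step_arm:
  targets:
    - [[-0.04,-0.01,-0.02,0,0,0,0],[-0.03,0,0,0,0,0,0],[0,0,0,0,0,0,0],[0,0,0,0,0,0,0],[0,0,0,0,0,0,0]]

```text
t: 13.68
ee_pos: [436.5, 145.3, 264.6]
orientation: [-3.129, -0.237, -0.036]
ft_force: [18.1, -0.1, 4.7]
width: 0.4
grasp_force: 9.2
```

Call:
step_arm:
  targets:
    - [[0.03,0,0.01,0,0,0,0],[0.03,0.01,0.02,0,0,0,0],[0,0,0.03,0,0,0,0],[0,0,0.05,0,0,0,0],[0,0,0.1,0,0,0,0]]

```text
t: 14.3
ee_pos: [437.9, 145.5, 274.1]
orientation: [-3.129, -0.237, -0.028]
ft_force: [16.8, 2.0, -12.7]
width: 0.2
grasp_force: 8.4
```

Call:
step_arm:
  targets:
    - [[0.1,0,0.3,0,0,0,0],[0,0,0.6,0,0,0,0],[0,0,1,0,0,0,0],[0,0,1,0,0,0,0],[0,0,0.5,0,0,0,0]]

```text
t: 14.92
ee_pos: [438.4, 144.5, 445.0]
orientation: [-3.131, -0.236, -0.011]
ft_force: [0.4, 1.0, -0.5]
width: 0.7
grasp_force: 0.0
```

Call:
step_arm:
  targets:
    - [[0,-1,0,0,0,0,0],[0,-1,0,0,0,0,0],[0,-1,0,0,0,0,0],[0,-1,0,0,0,0,0],[0,0,0,0,0,0,0]]

```text
t: 15.55
ee_pos: [437.9, -58.2, 442.2]
orientation: [3.133, 0.229, 0.005]
ft_force: [0.4, 0.9, 0.0]
width: 0.5
grasp_force: 0.0
```

Call:
step_arm:
  targets:
    - [[0,-0.5,0,0,0,0,0],[0,-0.5,0,0,0,0,0],[0,0,0,0,0,0,0],[0,0,0,0,0,0,0],[0,0,0,0,0,0,0]]

```text
t: 16.18
ee_pos: [437.8, -104.8, 442.1]
orientation: [-3.132, -0.238, -0.003]
ft_force: [0.6, -0.1, 0.6]
width: 0.6
grasp_force: 0.0
```

Run:
```python
from h import *
st()
s=snap('side','s8.png')['pixels'][140:230,225:335,::-1];t=snap('top','t8.png')['pixels'][165:250,240:320,::-1]
c=np.zeros((425,800,3),np.uint8);c[:327,:400]=cv2.resize(s,(400,327),interpolation=cv2.INTER_CUBIC);c[:,400:]=cv2.resize(t,(400,425),interpolation=cv2.INTER_CUBIC);cv2.imwrite('pics/z8.png',c)
```

```text
t 16.18 tcp [ 437.8 -104.8  442.1] tip [ 438.2 -104.7  260.1] tip local [ -80.2 -247.4  260.1] toolz [ 0.002  0.    -1.   ] tooly [-0. -1. -0.] F local [ 0.552 -0.201  0.564] w 0.6 q [-0.26  0.11  1.96  0.    1.06  1.16]
```

View pics/z8.png

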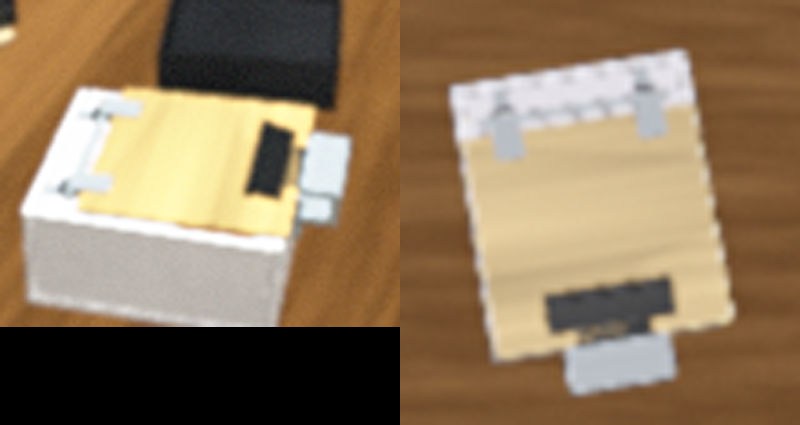

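Run:
```python
from h import *
t=load('t8')
T=lambda u,v:((u-400)/5+240-.4,v/5+165-.4)
L=lambda p:(p[:2]-C)@ux
f=lambda u,v,z:L(plane(t,*T(u,v),z)).round(1)
print('step',f(608,287,93),'panel front +y',f(493,360,87),'-y',f(733,322,87),'panel back',f(468,140,87),f(692,106,87),'lip front',f(623,386,97),'rim back',f(453,88,80),f(687,52,80))
```

```text
step -53.9 panel front +y -86.7 -y -86.0 panel back 50.2 50.4 lip front -114.4 rim back 85.7 86.4
```

```bash
python3 -c "
from h import *
print(ctrl.close_job())"
```

```text
the job is handed in; nothing more can be done
None
```

The bin is shut and the job is handed in: the lid stayed down after release with its tongue fully home under the lip (within about 1 mm in the last picture), the arm is clear, and it finished at 16 s; as I withdrew, the fingertip dragged up on the step with about 13 N.

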